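Unlock the lid of a pressure rice cooker

ROBOT

A 6-joint arm with a two-finger parallel gripper is mounted at the origin on the work surface. World frame = base frame: x ahead of the robot, y to its left, z up, the work surface at z = 0. Lengths are in mm, angles in degrees, forces in N, time in s.
With the tool pointing down it reaches from about 350 to 800 mm from the base axis. Payload 7.3 kg.
Tool frame: the origin (TCP) lies on the centre line of the jaws, within the pads' length; the fingertips stand 8 mm ahead of it and the grasp point (between the pads) lies 11 mm behind it (robot.nose_length is the distance from the TCP to the fingertips, in mm); z points along the fingers, y is the line along which they close (so a half turn about z gives the same grasp; the last joint's range is limited). The gripper opens to 85 mm and grips with 20 to 120 N. Pads are 22 mm wide; open, the fingers measure 114 mm over their backs; the gripper's body (76 mm by 85 mm) begins 54 mm behind the grasp point. The pads swing forward as they close: fully open they stand 13 mm farther back than shut.
Start: joints at [55.233, 19.595, 87.324, -0, 73.075, -8.365], TCP at [233.438, 470.266, 239.322] pointing down, gripper open.
Joint ranges: [-145.02, 145.02], [-44.19, 115.74], [2.07, 154.8], [-57.11, 237.11], [16.16, 152.29], [-177.93, 177.93]. Speed limits (degrees/s): [147.25, 147.25, 180, 180, 180, 180].

INTERFACE

Orientations are given as [roll, pitch, yaw] about the fixed x, y, z axes, in that order (R = Rz(yaw) Ry(pitch) Rx(roll)).
In Python, from rig import telemetry, cams, job, models, robot gives the robot as it stands.
- The arm moves only by the tool step_arm, never from a script. Its argument "series" is a list of rows, each a list of 7 numbers: the shift along the tool's x, y, z in m, then the turn, a rotation vector about the tool's x, y, z in rad, then the opening, from 0 (shut) to 1 (fully open). In form: [[x, y, z, wx, wy, wz, hand], ...]. A call has exactly 8 rows; each row shifts and turns the commanded pose from where the row before left it, along the tool's axes as they then stand; what a row does not reach is not made up. A row lasts 1/8 s, in which the tool goes at most 62.5 mm and 10.7 degrees, less where a joint would pass 70% of its speed; a pose out of reach is approached as far as the arm can. A call with a gripper value outside its range is refused whole. The fingers move at their own pace and stop on an object; the grip force is fixed at half the most. Time passes only in rows, so rows that do not move let the fingers close, or fill a call up. It gives the time, the measured TCP pose, the force, the opening and the grip force at its end, in the units of the state.
- telemetry.observe(): the state, without advancing time (a new reading comes with each control period).
- cams.snapshot(name): name is "scene" or "top" or "wrist"; returns the picture (420x560x3 uint8, red, green, blue); there is no depth.
- cams.camera_params(name): a dict with "vertical_fov" (degrees; the focal length in pixels is half the picture's height over the tangent of half this angle, whatever the lens; pixels are square), "cx", "cy" (the principal point, pixels), "R" (3x3) and "t" (3): a world point X has camera coordinates R X + t. Camera axes: x right, y down, z forward; pixel columns grow to the right and rows downward; lengths in mm; the calibration is good to about 2 mm. A picture is of the moment at which its call begins: read the wrist's pose just before it. camera_params takes no time and is no camera call; for the wrist camera it gives the pose at the moment of the call.
- job.hand_in(): hands the job in; it is judged then, once.
Trained networks look in the newest picture that a camera, given by its name, has taken for a name from the list of things; names that differ only in an ending like _2 or _b are one class to them, and where a whole thing is asked for, a point or a joint stands for the part that bears it (a point fixed in the world has none). Each returns a list of dicts, best first, with "confidence" (0 to 1); they miss things now and then, are a little off and sometimes report something else, mostly with a low value. They report only what shows in the picture. A call takes as long as a camera call.
- models.look_for(camera, label): "point" ([row, column] in pixels, amid what is visible of it).
- models.regions_of(camera, label): "pixels" (420x560 bool, what is visible of it) and "point" ([row, column] in pixels, amid what is visible of it).
The state is a dict: "t": time; "qpos": joint angles; "joint_velocities": joint speeds; "effort": joint torques, N m; "tool_pos": TCP position; "eef_rot": TCP orientation; "contact_force": force on the tool from outside, world axes, zero at the start; "wrist_torque": the same for the moment, N m; "grip_width": opening from 0.0 (shut) to 1.0 (fully open); "finger_force": force on a finger pad.
Only numpy, scipy, OpenCV 4.12 (cv2) and the standard library are available. Lean on these libraries where they do the work, as an engineer would, in place of code of your own. Each camera call takes 0.05 s, during which the arm holds its last target. There are 200 camera calls.

TASK

Open the rice cooker: hold its orange spring-loaded safety catch bar down with one fingertip and, while it is down, push the black bolt knob sideways with the other fingertip until the bolt is fully drawn, then let go so that the catch springs back up and the lid pops ajar. Work with the fingertips only: pick nothing up, and leave the bowl, cups, jar, bottle, spatula and strainer where they stand.

Things in the scene. Friction and masses are not known exactly. Their poses are not given: they have to be found in the camera images.
- cooker: White pressure rice cooker, fixed. Origin under its middle; x points from its front console (towards the robot) back to the lid hinge, y to the left seen from the front, z up. All points share these axes. Console: x -180 to -135 mm, 200 wide, top z 182. Behind it a trough (floor z 156) holds the bolt. Round domed lid 236 across, front edge x -68, top z 219, steam cap z 228.
- catch_pad (a point): Centre of the top face of the orange safety catch bar on the console; at (-158, 0, 192) mm in the cooker's frame when up. Face 26 mm along cooker x by 72 mm along y, 10 mm above the console. It can be pressed anywhere on it and a fingertip can slide along it. The point moves with the bar.
- bolt_knob (a point): Centre of the top of the black upright bolt knob, a cylinder 16 mm in diameter, free from z 176 to 212 mm; at (-98, 7, 212) mm in the cooker's frame when shut, so 60 mm behind the catch bar's middle line. Moves with the bolt. The strip beside it on the -y side (y -48 to the knob) is free above z 176; guides, keeper and the lid's eye are below z 179.
- catch (a joint): Catch bar travel downwards, m: 0 up, 0.008 fully down on its stop. Spring: 2 N to start, 5 N fully down. Its pawl blocks the bolt unless pressed more than 0.005. While the bolt is part way the pawl is trapped under it and the bar stays down; let go, the bar springs up once the bolt is past 0.0235, and then keeps the bolt open.
- bolt (a joint): Bolt travel, m, along the cooker's +y (to the left seen from the front): 0 shut, 0.028 fully drawn against a stop. It starts within 0.001 of shut. Friction 2 to 3 N; it stays where it is left. Past about 0.020 it has left the eye of the lid.
- lid_eye (a point): Middle of the top of the steel eye on the lid's front edge, through which the bolt passes; at (-98, -54, 179) mm in the cooker's frame when shut. The lid is hinged at the back and sprung, with about 2 N of lift here: once the bolt has left the eye it rises by itself within about a second to its stop, this point about 50 mm higher (z about 230). So the hand should leave straight upwards.
- wash_bowl: Translucent plastic rice-washing bowl, 210 mm across the rim, 90 mm tall; origin at the centre of its underside. A bystander that stays where it is.
- teacup: Blue ceramic teacup, 76 mm across, 68 mm tall; origin at the centre of its underside. A bystander that stays where it is.
- rice_measure: Green plastic rice measuring cup, 66 mm across, 72 mm tall; origin at the centre of its underside. A bystander that stays where it is.
- salt_jar: Glass salt jar with white cap, 64 mm across, 85 mm tall; origin at the centre of its underside. A bystander that stays where it is.
- soy_bottle: Amber soy sauce bottle with red cap, 56 mm across, 150 mm tall; origin at the centre of its underside. A bystander that stays where it is.
- spatula: Wooden rice spatula lying flat, 220 mm long, blade 56 mm wide, 9 mm high; origin at the centre of its underside. A bystander that stays where it is.
- strainer: Small stainless mesh strainer, basket 100 mm across, 35 mm tall, with a wire handle to 155 mm from its centre along its x; origin at the centre of its underside. A bystander that stays where it is.

How it is judged:
By the outcome, as a careful person would: the job done as asked, in the order asked, and still so for the second after the job is handed in, with the robot touching nothing.
It also fails if it takes over 35 s, if anything falls off the work surface, if the arm or the gripper's body presses on something with over 40 N, if the wrist force passes 120 N, or if a joint passes its speed limit or range.

## Working session

There is one attempt and no reset: what is moved stays moved. The work goes in short steps, Python scripts to look and compute and a tool call to move; the robot and the scene stay as the last step left them, time stands still between calls to the robot, and variables do not carry over. Pictures are saved under pics/ and viewed, at most 10 in all, crops included, and the job is handed in when it is done.

Besides the shell and the picture viewer there is one more tool, called after ">>>" as name([rows], argument=value, ...), one row to a line, values as JSON. step_arm: Moves the arm, as the interface text tells. Its arguments: {"type":"object","properties":{"series":{"type":"array","items":{"type":"array","items":{"type":"number"}}}},"required":["series"]}

```bash
mkdir -p pics; ls; cat > h.py <<'E'
import numpy as np,cv2
from rig import telemetry,cams,job,models,robot
def P(n):
    p=cams.camera_params(n);f=210/np.tan(np.radians(p["vertical_fov"])/2)
    K=np.array([[f,0,p["cx"]],[0,f,p["cy"]],[0,0,1]]);return K,np.array(p["R"]),np.array(p["t"])
def onz(n,pt,z,c=None):
    K,R,t=c or P(n);d=R.T@np.linalg.inv(K)@[pt[1],pt[0],1];o=-R.T@t
    return o+d*(z-o[2])/d[2]
def proj(n,X):
    K,R,t=P(n);q=K@(R@np.array(X,float)+t);return (q[:2]/q[2])[::-1]
E
python3 - <<'E'
from h import *
print(telemetry.observe())
for n in("scene","top"):
    im=cams.snapshot(n);cv2.imwrite(f"pics/{n}0.png",im[:,:,::-1])
    for l,z in(("catch_pad",192),("bolt_knob",205),("lid_eye",179)):
        for r in models.look_for(n,l)[:2]:print(n,l,r["point"],round(r["confidence"],2),onz(n,r["point"],z).round(1))
    K,R,t=P(n);print(n,(-R.T@t).round())
E
```

```text
pics
{'t': 0.0, 'qpos': array([ 5.52332817e+01,  1.96372883e+01,  8.73782886e+01,  2.10303285e-04,
        7.30755564e+01, -8.36431782e+00]), 'joint_velocities': array([ 0.04920756, -0.05270236,  0.02016721,  0.04343104,  0.13036585,
       -0.04874109]), 'effort': array([ 1.33143574e-03, -4.33676004e+01, -2.46015930e+01, -3.22089431e-05,
        7.82540854e-03,  1.13049146e-05]), 'tool_pos': array([233.19398954, 469.919786  , 238.61179727]), 'eef_rot': array([-1.79909865e+02, -1.34558460e-02,  1.53597528e+02]), 'contact_force': array([ 0.7534893 , -0.20928057,  0.82035471]), 'wrist_torque': array([-0.00537739,  0.01274028,  0.07920991]), 'finger_force': 0.0, 'grip_width': 0.999921980709253}
scene catch_pad [168.4, 323.0] 0.81 [481.8 -19.  192. ]
scene bolt_knob [180.4, 313.4] 0.73 [524.4  -5.3 205. ]
scene lid_eye [226.0, 272.0] 0.94 [667.4  18.8 179. ]
scene [ 823.  242. 1163.]
top catch_pad [277.3, 294.9] 0.83 [466.8 -20.3 192. ]
top bolt_knob [253.6, 290.0] 0.45 [519.2  -9.8 205. ]
top lid_eye [187.2, 278.3] 0.75 [671.1  15.1 179. ]
top [ 522.    2. 1096.]
```

```bash
python3 - <<'E'
from h import *
a=cv2.imread("pics/top0.png");b=cv2.imread("pics/scene0.png")
cv2.imwrite("pics/both.png",cv2.resize(np.hstack([a[130:340,190:400],b[100:310,200:410]]),(800,400),interpolation=2))
E
```

```text
(no output)
```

View pics/both.png

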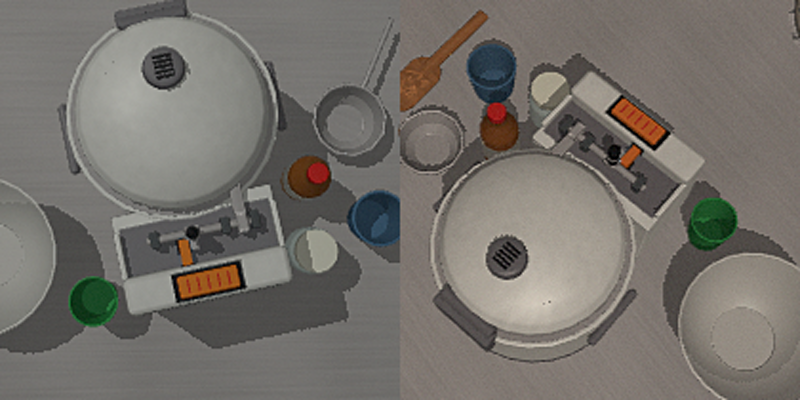

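View pics/top0.png

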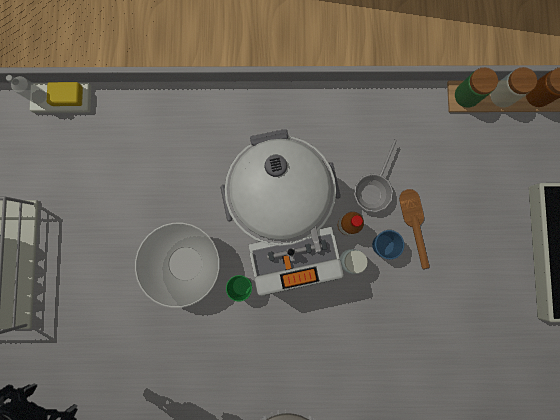

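The top view shows the cooker with its bar at about (277, 300) and the knob at about (251, 291), yawed about 10°. The network's lid_eye report is the whole lid, so I'll ignore it. I'll fit the orange bar by colour next.

```bash
cat >> h.py <<'E'
def bar(n,path,z=192):
    h=cv2.cvtColor(cv2.imread(path),cv2.COLOR_BGR2HSV)
    m=cv2.inRange(h,(5,170,120),(20,255,255))
    k,l,s,c=cv2.connectedComponentsWithStats(m)
    out=[]
    for i in np.argsort(-s[1:,4])[:4]+1:
        ys,xs=np.where(l==i)
        if len(xs)<15: continue
        W=np.array([onz(n,(y,x),z)[:2] for y,x in zip(ys,xs)])
        r=cv2.minAreaRect(W.astype(np.float32));e=np.linalg.eigh(np.cov(W.T))[1][:,1]
        out.append((s[i,4],c[i].round(1),np.round(r[0],1),np.round(r[1],1),round(r[2],1),round(np.degrees(np.arctan2(e[1],e[0]))%180-90,1)))
    return out
E
python3 - <<'E'
from h import *
for n in("top","scene"):
    for o in bar(n,f"pics/{n}0.png"):print(n,*o)
print(onz("top",(251.3,291.3),212).round(1), robot.nose_length, [a for a in dir(robot) if a[0]!='_'])
K,R,t=P("wrist");print((-R.T@t).round(),R.round(2),K[0,0])
E
```

```text
top 343 [299.1 277.3] [466.7 -29.5] [24.7 70.3] 11.3 11.2
top 63 [286.9 261.9] [500.8  -2.9] [28.3 10.4] 12.0 -78.0
scene 256 [324.6 163.2] [470.  -27.4] [26.4 70.9] 11.7 11.2
scene 57 [320.5 181.6] [508.9   4.1] [29.3 12. ] 13.0 -76.0
[524.1 -12.6 212. ] 8.0 ['MotionError', 'nose_length']
[171. 502. 375.] [[ 0.44  0.9   0.  ]
 [ 0.86 -0.43  0.28]
 [ 0.25 -0.12 -0.96]] 356.529348314043
```

```bash
cat >> h.py <<'E'
from scipy.spatial.transform import Rotation as Ro
def plan(target,yaw,n):
    s=telemetry.observe();p=np.array(s["tool_pos"]);y0=s["eef_rot"][2];dy=(yaw-y0+180)%360-180
    for i in range(n):
        R=Ro.from_euler("xyz",[180,0,y0+dy*i/n],degrees=True).as_matrix()
        print((R.T@((np.array(target)-p)/n)).round(4)/1000, -np.radians(dy/n).round(4))
E
python3 -c "
from h import *
plan([501.5,-42.3,300],101.2,16)"
```

```text
[-0.0292528 -0.0212391 -0.0037988] 0.0572
[-0.0304183 -0.0195334 -0.0037988] 0.0572
[-0.0314844 -0.017764  -0.0037988] 0.0572
[-0.0324477 -0.0159365 -0.0037988] 0.0572
[-0.0333051 -0.014057  -0.0037988] 0.0572
[-0.0340537 -0.0121315 -0.0037988] 0.0572
[-0.0346911 -0.0101665 -0.0037988] 0.0572
[-0.0352152 -0.0081682 -0.0037988] 0.0572
[-0.0356243 -0.0061433 -0.0037988] 0.0572
[-0.035917  -0.0040983 -0.0037988] 0.0572
[-0.0360925 -0.0020399 -0.0037988] 0.0572
[-3.61501e-02  2.51000e-05 -3.79880e-03] 0.0572
[-0.0360896  0.0020901 -0.0037988] 0.0572
[-0.0359113  0.0041482 -0.0037988] 0.0572
[-0.0356157  0.0061928 -0.0037988] 0.0572
[-0.0352038  0.0082172 -0.0037988] 0.0572
```

>>> step_arm([
  [-0.029,-0.021,-0.006,0,0,0.057,0.55],
  [-0.03,-0.0195,-0.006,0,0,0.057,0.55],
  [-0.0315,-0.018,-0.006,0,0,0.057,0.55],
  [-0.0325,-0.016,-0.006,0,0,0.057,0.55],
  [-0.033,-0.014,-0.006,0,0,0.057,0.55],
  [-0.034,-0.012,-0.006,0,0,0.057,0.55],
  [-0.035,-0.01,-0.006,0,0,0.057,0.55],
  [-0.035,-0.008,-0.006,0,0,0.057,0.55],
])

```text
t: 1.4
tool_pos: [367.7, 213.8, 287.7]
eef_rot: [180.0, 0.0, 127.4]
contact_force: [0.4, 0.4, 0.1]
grip_width: 0.554
finger_force: 0.0
```

>>> step_arm([
  [-0.0355,-0.006,-0.002,0,0,0.057,0.55],
  [-0.036,-0.004,-0.002,0,0,0.057,0.55],
  [-0.036,-0.002,-0.002,0,0,0.057,0.55],
  [-0.036,0,-0.002,0,0,0.057,0.55],
  [-0.036,0.002,-0.002,0,0,0.057,0.55],
  [-0.036,0.004,-0.002,0,0,0.057,0.55],
  [-0.0355,0.006,0,0,0,0.057,0.55],
  [-0.035,0.008,0,0,0,0.057,0.55],
])

```text
t: 2.4
tool_pos: [501.5, -41.8, 299.4]
eef_rot: [180.0, -0.0, 101.2]
contact_force: [0.9, -0.4, -0.7]
grip_width: 0.547
finger_force: 0.0
```

```bash
python3 - <<'E'
from h import *
s=telemetry.observe();c=P("wrist");im=cams.snapshot("wrist")[:,:,::-1].copy();cv2.imwrite("pics/w1.png",im)
print({k:np.round(s[k],2) for k in("t","tool_pos","eef_rot","grip_width","contact_force")})
for o in bar("wrist","pics/w1.png"):print(*o)
for r in models.look_for("wrist","bolt_knob")[:2]:print(r,onz("wrist",r["point"],205))
E
```

```text
{'t': np.float64(2.4), 'tool_pos': array([501.52, -41.75, 299.37]), 'eef_rot': array([179.98,  -0.  , 101.23]), 'grip_width': np.float64(0.55), 'contact_force': array([ 0.88, -0.38, -0.67])}Traceback (most recent call last):
  File "<stdin>", line 4, in <module>
  File "h.py", line 19, in bar
    W=np.array([onz(n,(y,x),z)[:2] for y,x in zip(ys,xs)])
                ~~~^^^^^^^^^^^
  File "h.py", line 7, in onz
    K,R,t=c or P(n);d=R.T@np.linalg.inv(K)@[pt[1],pt[0],1];o=-R.T@t
               ~^^^
  File "h.py", line 4, in P
    p=cams.camera_params(n);f=210/np.tan(np.radians(p["vertical_fov"])/2)
ValueError: time passes only in moves, steps and waits
```

View pics/w1.png

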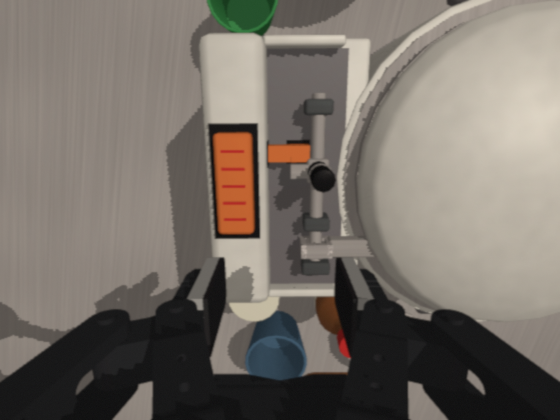

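The wrist view shows the bar centred near (184, 234) and the knob top near (178, 322), squarely aligned. The fingertips straddle the bottom of the picture.

```bash
sed -i 's/    out=\[\]/    out=[];cc=P(n)/; s/onz(n,(y,x),z)\[:2\]/onz(n,(y,x),z,cc)[:2]/' h.py; python3 - <<'E'
from h import *
for o in bar("wrist","pics/w1.png"):print(*o)
for p in((178,322),):print("knob",onz("wrist",p,212).round(1))
for z in (291,287,283): print("tips",z,[onz("wrist",p,z).round(1) for p in((258,204),(258,224),(258,337),(258,356))])
for p in ((0,0),):pass
th=np.radians(101.23);X=np.array([np.cos(th),np.sin(th),0]);Y=np.array([np.cos(th-np.pi/2),np.sin(th-np.pi/2),0])
for s in(-1,1):
  for off in(22.5,23.4,30,37): print(s,off,proj("wrist",np.array([501.5,-41.8,291.4])+s*off*Y+11*X).round())
E
```

```text
3483 [234.1 182.2] [469. -32.] [25.5 70.7] 11.3 11.3
715 [288.2 152.8] [501.6  -3.3] [27.7 12.1] 11.0 -77.4
knob [524.5 -12.4 212. ]
tips 291 [array([469.7, -43.5, 291. ]), array([478.3, -41.9, 291. ]), array([526.6, -32.5, 291. ]), array([534.7, -30.9, 291. ])]
tips 287 [array([469.1, -45.4, 287. ]), array([477.9, -43.7, 287. ]), array([527.6, -34.1, 287. ]), array([535.9, -32.5, 287. ])]
tips 283 [array([468.6, -47.3, 283. ]), array([477.6, -45.6, 283. ]), array([528.6, -35.7, 283. ]), array([537.2, -34. , 283. ])]
-1 22.5 [244. 224.]
-1 23.4 [244. 222.]
-1 30 [244. 206.]
-1 37 [244. 190.]
1 22.5 [244. 329.]
1 23.4 [244. 331.]
1 30 [244. 346.]
1 37 [244. 363.]
```

>>> step_arm([
  [-0.004,0,0.015,0,0,0,0.55],
  [0,0,0.015,0,0,0,0.55],
  [0,0,0.015,0,0,0,0.55],
  [0,0,0.015,0,0,0,0.55],
  [0,0,0.015,0,0,0,0.55],
  [0,0,0.01,0,0,0,0.55],
  [0,0,0.004,0,0,0,0.55],
  [0,0,0,0,0,0,0.55],
])

```text
t: 3.45
tool_pos: [501.8, -44.3, 210.3]
eef_rot: [-180.0, -0.0, 101.4]
contact_force: [-0.3, 0.5, 0.7]
grip_width: 0.547
finger_force: 0.0
```

```bash
python3 - <<'E'
from h import *
im=cams.snapshot("wrist")[:,:,::-1];cv2.imwrite("pics/w2.png",im)
E
```

```text
(no output)
```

View pics/w2.png

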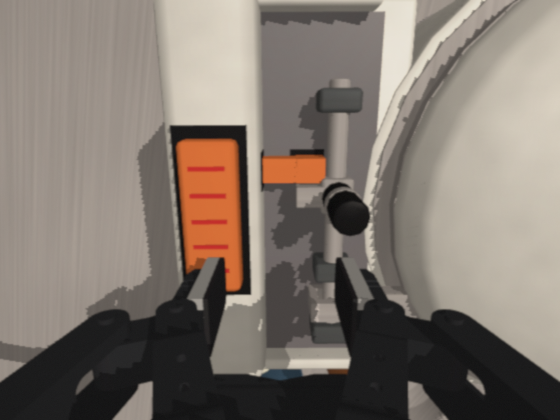

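The bar finger (columns 204–224) is over the bar's -y end (177–242). The other finger (337–357) lines up with the knob (330–367) on its -y side, with clearance.

>>> step_arm([
  [0,0,0.002,0,0,0,0.55],
  [0,0,0.002,0,0,0,0.55],
  [0,0,0.002,0,0,0,0.55],
  [0,0,0.002,0,0,0,0.55],
  [0,0,0.002,0,0,0,0.55],
  [0,0,0.001,0,0,0,0.55],
  [0,0,0,0,0,0,0.55],
  [0,0,0,0,0,0,0.55],
])

```text
t: 4.5
tool_pos: [501.9, -44.5, 199.4]
eef_rot: [180.0, -0.0, 101.3]
contact_force: [-0.2, -0.3, -0.4]
grip_width: 0.551
finger_force: 0.0
```

>>> step_arm([
  [0,0,0.001,0,0,0,0.55],
  [0,0,0.001,0,0,0,0.55],
  [0,0,0.001,0,0,0,0.55],
  [0,0,0.001,0,0,0,0.55],
  [0,0,0.001,0,0,0,0.55],
  [0,0,0.001,0,0,0,0.55],
  [0,0,0,0,0,0,0.55],
  [0,0,0,0,0,0,0.55],
])

```text
t: 5.5
tool_pos: [501.9, -44.6, 193.3]
eef_rot: [180.0, -0.0, 101.3]
contact_force: [-1.1, -0.4, 3.3]
grip_width: 0.55
finger_force: 1.6
```

>>> step_arm([
  [0,0,0.001,0,0,0,0.55],
  [0,0,0.001,0,0,0,0.55],
  [0,0,0.001,0,0,0,0.55],
  [0,0,0.001,0,0,0,0.55],
  [0,0,0,0,0,0,0.55],
  [0,0,0,0,0,0,0.55],
  [0,0,0,0,0,0,0.55],
  [0,0,0,0,0,0,0.55],
])

```text
t: 6.5
tool_pos: [501.9, -44.6, 189.4]
eef_rot: [180.0, 0.0, 101.3]
contact_force: [-2.5, 0.5, 5.4]
grip_width: 0.551
finger_force: 2.7
```

>>> step_arm([
  [0,0,0.001,0,0,0,0.55],
  [0,0,0,0,0,0,0.55],
  [0,0,0,0,0,0,0.55],
  [0,0,0,0,0,0,0.55],
  [0,0,0,0,0,0,0.55],
  [0,0,0,0,0,0,0.55],
  [0,0,0,0,0,0,0.55],
  [0,0,0,0,0,0,0.55],
])

```text
t: 7.5
tool_pos: [501.9, -44.6, 189.2]
eef_rot: [180.0, 0.0, 101.3]
contact_force: [-4.2, -0.5, 12.3]
grip_width: 0.551
finger_force: 5.8
```

The bar is on its stop at 12 N. Now I'll slide sideways.

>>> step_arm([
  [0.004,0,0,0,0,0,0.55],
  [0.004,0,0,0,0,0,0.55],
  [0.004,0,0,0,0,0,0.55],
  [0.004,0,0,0,0,0,0.55],
  [0.004,0,0,0,0,0,0.55],
  [0.004,0,0,0,0,0,0.55],
  [0,0,0,0,0,0,0.55],
  [0,0,0,0,0,0,0.55],
])

```text
t: 8.5
tool_pos: [498.6, -22.8, 189.4]
eef_rot: [179.8, 0.2, 101.4]
contact_force: [0.2, -7.4, 8.5]
grip_width: 0.552
finger_force: 4.5
```

```bash
python3 - <<'E'
from h import *
im=cams.snapshot("wrist")[:,:,::-1];cv2.imwrite("pics/w3.png",im)
E
```

```text
(no output)
```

View pics/w3.png

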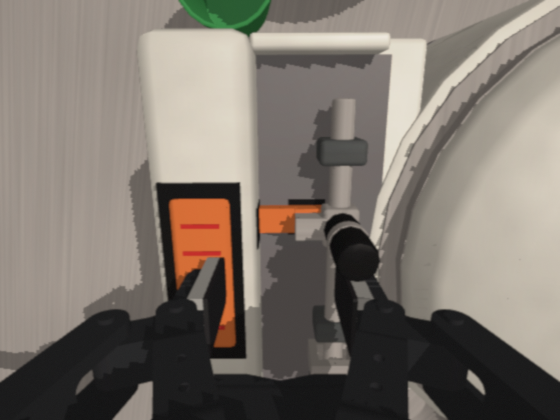

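The finger is against the knob at about (250, 352), and the bolt is part way over the pawl, with the bar still down. I'll continue.

>>> step_arm([
  [0.003,0,0,0,0,0,0.55],
  [0.003,0,0,0,0,0,0.55],
  [0.003,0,0,0,0,0,0.55],
  [0.003,0,0,0,0,0,0.55],
  [0.001,0,0,0,0,0,0.55],
  [0,0,0,0,0,0,0.55],
  [0,0,0,0,0,0,0.55],
  [0,0,0,0,0,0,0.55],
])

```text
t: 9.55
tool_pos: [496.0, -10.0, 189.4]
eef_rot: [179.8, 0.2, 101.4]
contact_force: [0.4, -6.1, 8.1]
grip_width: 0.551
finger_force: 4.4
```

>>> step_arm([
  [0.001,0,0,0,0,0,0.55],
  [0.001,0,0,0,0,0,0.55],
  [0.001,0,0,0,0,0,0.55],
  [0.001,0,0,0,0,0,0.55],
  [0,0,0,0,0,0,0.55],
  [0,0,0,0,0,0,0.55],
  [0,0,0,0,0,0,0.55],
  [0,0,0,0,0,0,0.55],
])

```text
t: 10.55
tool_pos: [495.5, -7.4, 189.4]
eef_rot: [179.8, 0.4, 101.3]
contact_force: [1.7, -12.7, 7.0]
grip_width: 0.552
finger_force: 7.5
```

```bash
python3 - <<'E'
from h import *
im=cams.snapshot("wrist")[:,:,::-1];cv2.imwrite("pics/w4.png",im)
E
```

```text
(no output)
```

View pics/w4.png

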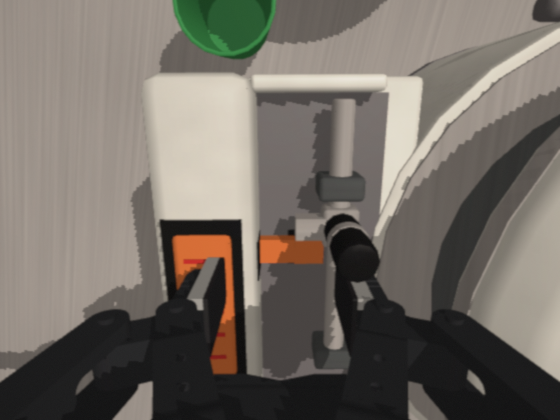

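The side force rose to 12.7 N with the tool stalling, so the bolt is on its stop. The bolt block at (228, 310) is clear of the pawl and the lid has lifted. I'll unload slightly and leave straight up.

>>> step_arm([
  [-0.0025,0,0,0,0,0,0.55],
  [0,0,-0.004,0,0,0,0.55],
  [0,0,-0.006,0,0,0,0.55],
  [0,0,-0.012,0,0,0,0.55],
  [0,0,-0.02,0,0,0,0.55],
  [0,0,-0.025,0,0,0,0.55],
  [0,0,-0.025,0,0,0,0.55],
  [0,0,-0.025,0,0,0,0.55],
])

```text
t: 11.6
tool_pos: [493.8, -6.3, 305.5]
eef_rot: [-179.9, -0.1, 101.4]
contact_force: [-0.1, 0.6, -0.1]
grip_width: 0.552
finger_force: 0.0
```

>>> step_arm([
  [0,0,-0.02,0,0,0,0.55],
  [0,0,0,0,0,0,0.55],
  [0,0,0,0,0,0,0.55],
  [0,0,0,0,0,0,0.55],
  [0,0,0,0,0,0,0.55],
  [0,0,0,0,0,0,0.55],
  [0,0,0,0,0,0,0.55],
  [0,0,0,0,0,0,0.55],
])

```text
t: 12.6
tool_pos: [494.3, -6.8, 325.3]
eef_rot: [180.0, -0.0, 101.3]
contact_force: [0.5, 0.8, 0.0]
grip_width: 0.548
finger_force: 0.0
```

```bash
python3 - <<'E'
from h import *
a=cams.snapshot("wrist")[:,:,::-1];b=cams.snapshot("scene")[:,:,::-1]
cv2.imwrite("pics/w5.png",np.hstack([cv2.resize(a,(533,400)),cv2.resize(b[100:310,250:390],(267,400))]))
E
```

```text
(no output)
```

View pics/w5.png

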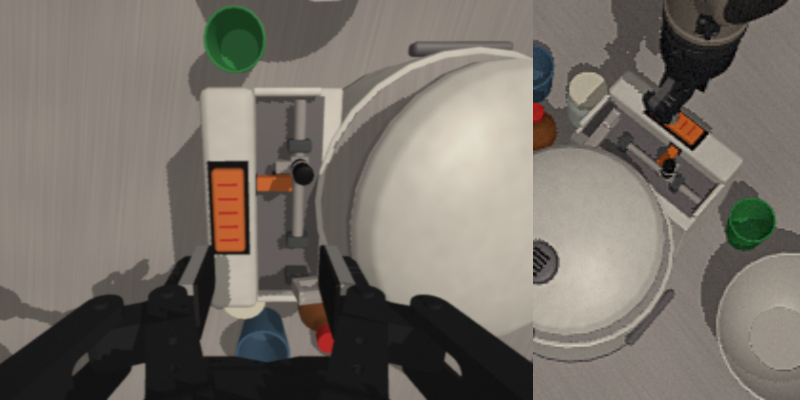

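The bolt is drawn with the knob beyond the pawl, the lid is ajar and the bystanders are unmoved. I'll check the bar's apparent size to confirm it's up (70.7 mm at z 192 before), then hand in.

```bash
python3 - <<'E'
from h import *
cv2.imwrite("pics/w6.png",cams.snapshot("wrist")[:,:,::-1])
o=bar("wrist","pics/w6.png")[0];print(*o)
if o[3].max()>69.6: print(job.hand_in())
E
```

```text
2611 [240.  219.3] [467.  -27.8] [25.5 71.4] 11.6 11.4
the job is handed in; nothing more can be done
None
```

The rice cooker is open and the job is handed in: the bolt is drawn to its stop, the catch bar is back up, the lid is ajar, and nothing else was moved, at about 12.7 s on the robot's clock.

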